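# Undo the medicine box's combination lock and hold it open

## Task

Open the lock of the blue medicine box: press the yellow spring plunger down to its stop so that it snaps and stays down, then turn the black dial clockwise, feeling for the clicks, until its white pointer rests in the notch at the red dot, then pull the steel shackle straight up as far as it goes. It springs shut if let go, so finish while still gripping the shackle and holding it fully open. Leave the apple, the tin and the kitchen timer beside the box where they are.

Things in the scene. Friction and masses are not known exactly. Their poses are not given: they have to be found in the camera images.
- lockbox: Blue steel medicine box, fixed; 156 (x) x 276 (y) mm, its aluminium lock plate on top at 78 mm. Origin: centre of the underside; x to its back, y to its left, z up. On the plate at x = 0: plunger at y = +88 mm, dial at y = 0, shackle at y = -92 mm. A red dot (11 mm) lies at x = +37.5 mm, y = 0; 11 black ticks round the dial mark its other notches, every 30 degrees
- plunger_top (a point): Centre of the top of the plunger's yellow mushroom head (26 mm across, top 26 mm above the plate when up). It goes straight down 12 mm against about 5 N at most; at about 8 mm its catch snaps over and it stays down by itself. Down, it draws back one of the two bolts that block the shackle
- plunger_press (a joint): Plunger travel in m: 0 up, 0.012 down at its stop
- dial_grip (a point): On the dial's upright axis, 32 mm above the plate, the height to grip. The dial has an upright bar grip 44 mm long, 13 mm thick, 8 to 43 mm above the plate, on a round skirt 49 mm across, 8 mm high. The point turns with the dial; its x axis points along the bar to the end with the white pointer line (on the bar's top and end)
- dial_turn (a joint): Dial angle in rad, growing counter-clockwise from above; 0: white pointer at the red dot (along the box's +x). Stops at -1.0 and 3.0. A light spring (0.05 to 0.1 N m) clicks it into a notch every 0.524 rad (0 is one). It starts 2 to 4 notches counter-clockwise of the dot. Only within about 0.1 rad of 0 is the shackle free of its second bolt
- shackle: Steel shackle, an upright U of 9 mm round bar in the box's y-z plane, legs 36 mm apart, slides straight up out of the plate
- shackle_grip (a point): Middle of the shackle's level top bar (9 mm thick, its straight part 24 mm long along the box's y), 36 mm above the plate when shut; it rises with the shackle
- shackle_pull (a joint): Shackle travel upward in m: 0 shut, 0.030 fully open at its stop; a spring pulls it shut (about 2 to 5 N with its weight). While either bolt blocks it, it rises only about 2 mm
- apple_1: Red apple, 75 mm, stands loose behind the box; origin at its underside
- tin_1: Short food tin, 75 mm across, 58 mm high, stands loose to the left of the box; origin at its underside
- kitchen_timer: Red and white round kitchen timer, 64 mm across, 53 mm high, stands loose to the right of the box; origin at its underside

How it is judged:
By the outcome, as a careful person would: the job done as asked, in the order asked, and still so for the second after the job is handed in, while the arm keeps its last pose, push and grip.
It also fails if it takes over 64 s, if anything falls off the work surface, if the arm or the gripper's body presses on something with over 40 N, if the wrist force passes 120 N, or if a joint passes its speed limit or range.

## Robot

A 7-joint arm with a two-finger parallel gripper is mounted at the origin on a cart in front of the work surface, level with it; the furniture and walls round the work are solid. World frame = base frame: x ahead of the robot, y to its left, z up, the work surface at z = 0. Lengths are in m, angles in rad, forces in N, time in s.
With the tool pointing down it reaches from about 0.4 to 0.75 m from the base axis. Payload 19.5 kg.
Tool frame: the origin (TCP) lies at the very end of the fingers, on their centre line; the grasp point (between the pads) lies 19 mm behind it (r.hold_point_z is the distance from the TCP to the grasp point, in m); z points along the fingers, y is the line along which they close (so a half turn about z gives the same grasp; the last joint's range is limited). The gripper opens to 85 mm and grips with 20 to 120 N. Pads are 22 mm wide; open, the fingers measure 114 mm over their backs; the gripper's body (76 mm by 85 mm) begins 54 mm behind the grasp point. The pads swing forward as they close: fully open they stand 13 mm farther back than shut.
Start: joints at [1.265, 0.707, -0.028, 1.485, 0.022, 0.951, -0.075], TCP at [0.15, -0.555, 0.231] pointing down, gripper open.
Joint ranges: [-2.71, 2.71], [-0.32, 2.16], [-1.57, 1.52], [0, 2.45], [-1.46, 4.6], [0, 2.02], [-2.83, 2.83]. Speed limits (rad/s): [1.89, 1.89, 2.57, 2.57, 3.01, 3.01, 3.01].

## Interface

Orientations are given as a unit quaternion [w, x, y, z].
In Python, from station import monitor, read_camera, camera_model, ticket, r gives the robot as it stands.
- The arm moves only by the tool carry_out, never from a script. Its argument "motion" is a list of rows, each an object with "slide": the shift along the world's x, y, z each as a share of 250 mm, from -1 to 1, a list of three; "twist": the turn, a rotation vector about the world's x, y, z each as a share of pi rad, from -1 to 1, a list of three; "grip": the opening, from 0 (shut) to 1 (fully open). In form: [{"slide": [x, y, z], "twist": [wx, wy, wz], "grip": grip}, ...]. A call has 1 to 12 rows; each row is the pose to reach, as a shift and turn from the pose commanded when the call began, turning the shorter way round; what a row does not reach only later rows make up. A row lasts 1/12 s, in which the tool goes at most 41.7 mm and 7.16 degrees, less where a joint would pass 70% of its speed; a pose out of reach is approached as far as the arm can. A call with a number of a shift or a turn outside -1 to 1 is refused whole. A call with a gripper value outside its range is refused whole. The fingers move at their own pace and stop on an object; "grip_force" is the grip in N (left out, the last holds). Time passes only in rows, so rows that repeat a pose let the fingers close. It gives the time, the measured TCP pose, the force, the opening and the grip force at its end, in the units of the state.
- monitor.sense(): the state, without advancing time (a new reading comes with each control period).
- read_camera(name): name is "side" or "top"; returns the picture (420x560x3 uint8, red, green, blue); there is no depth.
- camera_model(name): a dict with "fx", "fy", "cx", "cy" (pixels), "distortion" ([k1, k2, p1, p2, k3] as OpenCV has them; the pictures are not rectified), "origin" and "attitude" of the camera in the world. Camera axes: x right, y down, z forward; pixel columns grow to the right and rows downward; lengths in m; the calibration is good to about 2 mm. A picture is of the moment at which its call begins. camera_model takes no time and is no camera call.
- ticket.hand_in(): hands the job in; it is judged then, once.
The state is a dict: "time": time; "joint_pos": joint angles; "joint_vel": joint speeds; "tau": joint torques, N m; "tcp_pos": TCP position; "ee_rot": TCP orientation; "ft_force": force on the tool from outside, world axes, zero at the start; "wrist_torque": the same for the moment, N m; "width": finger opening in m; "gripper_force": force on a finger pad.
Only numpy, scipy, OpenCV 4.12 (cv2) and the standard library are available. Lean on these libraries where they do the work, as an engineer would, in place of code of your own. Each camera call takes 0.05 s, during which the arm holds its last target. There are 200 camera calls.

## Working session

There is one attempt and no reset: what is moved stays moved. The work goes in short steps, Python scripts to look and compute and a tool call to move; the robot and the scene stay as the last step left them, time stands still between calls to the robot, and variables do not carry over. Pictures are saved under pics/ and viewed, at most 10 in all, crops included, and the job is handed in when it is done.

Besides the shell and the picture viewer there is one more tool, called after "Emit:" as name([rows], argument=value, ...), one row to a line, values as JSON. carry_out: Moves the arm, as the interface text tells. Its arguments: {"type":"object","properties":{"motion":{"type":"array","items":{"type":"object","properties":{"slide":{"type":"array","items":{"type":"number"}},"twist":{"type":"array","items":{"type":"number"}},"grip":{"type":"number"}}}},"grip_force":{"type":"number"}},"required":["motion"]}

```bash
mkdir -p pics; python3 - <<'E'
from station import *
import cv2
for n in("side","top"):
    cv2.imwrite(f"pics/{n}0.png",read_camera(n)[:,:,::-1]); print(n,camera_model(n))
print(monitor.sense(), r.hold_point_z)
E
```

```text
side {'fx': 431.2415201331809, 'fy': 431.2415201331809, 'cx': 278.44670930768314, 'cy': 214.87771162713125, 'distortion': array([-0.10080472,  0.        ,  0.        ,  0.        ,  0.        ]), 'origin': array([ 0.57135249, -0.76934249,  0.52037769]), 'attitude': array([-0.51959791,  0.8543231 , -0.01182329,  0.00320273])}
top {'fx': 496.68912225217485, 'fy': 496.68912225217485, 'cx': 283.22087898123345, 'cy': 204.6426699922163, 'distortion': array([-0.03960176,  0.        ,  0.        ,  0.        ,  0.        ]), 'origin': array([0.52601765, 0.01955682, 1.27650718]), 'attitude': array([-0.01224794,  0.70724393, -0.70648192,  0.02322295])}
{'time': 0.1, 'joint_pos': array([ 1.26530289,  0.70701098, -0.02766582,  1.48492696,  0.02201626,
        0.95089288, -0.07547436]), 'joint_vel': array([ 1.39605255e-03, -1.58317075e-05, -1.45610057e-03, -2.97162099e-04,
        6.40018267e-04, -1.49683699e-03,  1.94142388e-03]), 'tau': array([ 1.73090983e-03, -8.84303856e+01,  1.23670701e+00, -2.36455250e+01,
        1.70899672e-02,  5.06620738e-03, -2.84545217e-05]), 'tcp_pos': array([ 0.14989051, -0.55488963,  0.23089683]), 'ee_rot': array([-4.63212915e-04,  9.91309450e-01,  1.31549820e-01, -6.57702679e-05]), 'ft_force': array([ 0.06001899, -0.51783067,  0.20868749]), 'wrist_torque': array([0.0012826 , 0.00469421, 0.02957205]), 'gripper_force': 0.0, 'width': 0.0854348671518983} 0.0187
```

View pics/side0.png

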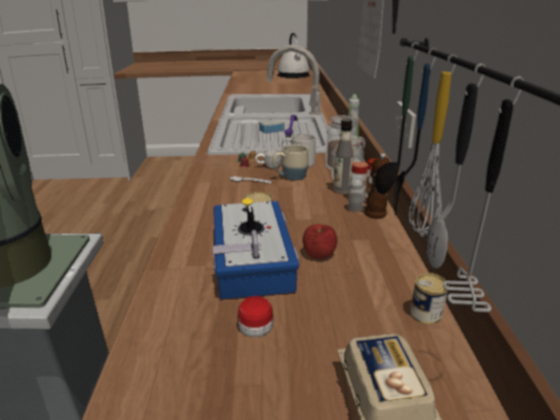

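View pics/top0.png

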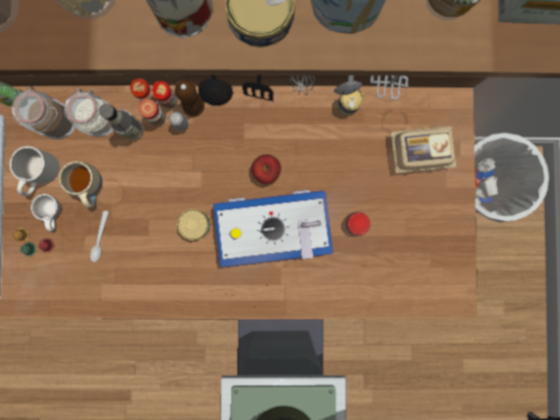

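The side view shows the box at about (252,245), with the plunger at (247,202), the dial at (251,226) and the shackle at (255,242). In the top view they are at (236,233), (273,229) and (310,224). The red dot is at (270,214), and a pale strip lies next to the shackle at (306,240).

```bash
python3 - <<'E'
import cv2,numpy as np
a=cv2.imread("pics/side0.png")[185:300,200:310]; b=cv2.imread("pics/top0.png")[180:280,205:345]
a=cv2.resize(a,(500,523),interpolation=cv2.INTER_CUBIC)
b=cv2.resize(b,(800,571),interpolation=cv2.INTER_CUBIC)
b=cv2.convertScaleAbs(b,alpha=1.2)
cv2.imwrite("pics/sc.png",cv2.convertScaleAbs(a,alpha=1.5));cv2.imwrite("pics/tc.png",b)
E
cat > h.py <<'E'
from station import *
import cv2,numpy as np
from scipy.spatial.transform import Rotation as R
def ray(n,uv):
    m=camera_model(n);K=np.array([[m["fx"],0,m["cx"]],[0,m["fy"],m["cy"]],[0,0,1]])
    p=cv2.undistortPoints(np.array([[uv]],float),K,m["distortion"])[0,0]
    d=R.from_quat(m["attitude"],scalar_first=True).apply([*p,1]);return np.array(m["origin"]),d/np.linalg.norm(d)
def plane(n,uv,z):
    o,d=ray(n,uv);return o+d*(z-o[2])/d[2]
def tri(us,ut):
    o,d=ray("side",us);p,e=ray("top",ut)
    s=np.linalg.lstsq(np.c_[d,-e],p-o,rcond=None)[0]
    a,b=o+d*s[0],p+e*s[1];return (a+b)/2,np.linalg.norm(a-b)
def proj(n,P):
    m=camera_model(n);K=np.array([[m["fx"],0,m["cx"]],[0,m["fy"],m["cy"]],[0,0,1]])
    Rm=R.from_quat(m["attitude"],scalar_first=True).as_matrix().T
    return cv2.projectPoints(np.array(P,float).reshape(-1,1,3),cv2.Rodrigues(Rm)[0],-Rm@m["origin"],K,m["distortion"])[0][:,0]
E
```

```text
(no output)
```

View pics/sc.png

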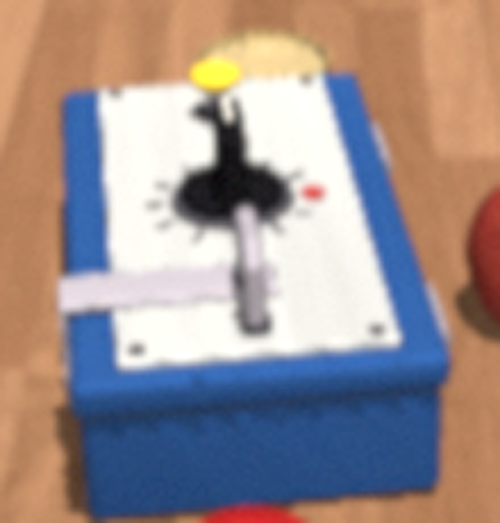

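View pics/tc.png

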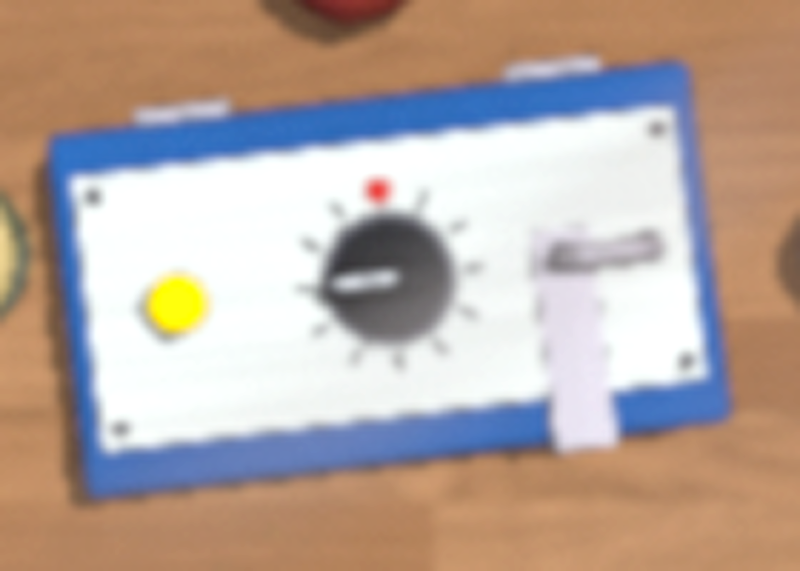

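The top crop shows the white pointer at (330–400, 285–277), about 90° counter-clockwise of the red dot at (377,190), so the dial is 3 notches away. The plunger head is at (177,305), the dial centre at (390,278) and the shackle bar runs from (550,258) to (662,245). A flat pale strip lies on the plate under the shackle.

```bash
python3 - <<'E'
from h import *
T=lambda x,y:(205+(x+.5)/5.714-.5,180+(y+.5)/5.71-.5)
S=lambda x,y:(200+(x+.5)/4.545-.5,185+(y+.5)/4.548-.5)
def blob(n,f):
    im=cv2.imread(f"pics/{n}0.png");h=cv2.cvtColor(im,cv2.COLOR_BGR2HSV)
    return im,h
for n in("top","side"):
    im,h=blob(n,0)
    m=cv2.inRange(h,(24,180,150),(34,255,255)); 
    k,l,s,c=cv2.connectedComponentsWithStats(m)
    print(n,"yellow",[(s[i,4],c[i].round(1)) for i in range(1,k) if s[i,4]>15])
    m=cv2.inRange(h,(105,120,50),(120,255,255));k,l,s,c=cv2.connectedComponentsWithStats(m)
    i=1+s[1:,4].argmax();cs=cv2.findContours((l==i).astype(np.uint8),0,2)[0][0]
    print("blue",cv2.minAreaRect(cs),s[i])
print("plungertop",tri(S(215,74),T(177,304)))
print("reddot",tri(S(313,193),T(377,190)))
print("dial skirt",tri(S(233,193),T(391,279)))
sc_s=[(115,92),(306,79),(377,329),(136,349)];sc_t=[(120,429),(92,196),(656,129),(686,361)]
for a,b in zip(sc_s,sc_t):print("screw",tri(S(*a),T(*b)))
print("shackle R end",tri(S(256,318),T(657,244)),"L end",tri(S(246,215),T(555,257)))
print("shackle top plane",plane("top",T(607,250),.1135))
q=np.array([plane("top",T(*b),.078) for b in sc_t]);print(q.round(4),q.mean(0))
u=(q[0]+q[1]-q[2]-q[3])[:2];print("y-axis dir->yaw deg",np.degrees(np.arctan2(-u[0],u[1])))
u=(q[1]+q[2]-q[0]-q[3])[:2];print("x-axis yaw",np.degrees(np.arctan2(u[1],u[0])))
a,b=plane("top",T(398,276),.121),plane("top",T(333,285),.121);print("pointer ang",np.degrees(np.arctan2(*(b-a)[[1,0]])))
E
```

```text
top yellow [(np.int32(62), array([235.3, 232.9]))]
blue ((271.94366455078125, 228.2156982421875), (62.15550994873047, 111.72874450683594), 83.19094848632812) [214 192 111  74 920]
side yellow [(np.int32(31), array([246.8, 201.1]))]
blue ((254.75302124023438, 249.3314208984375), (90.92678833007812, 81.87239074707031), 84.50768280029297) [ 216  202   82   96 2893]
plungertop (array([0.51802861, 0.11388788, 0.09977876]), np.float64(0.00046031926501331153))
reddot (array([0.56618125, 0.0315089 , 0.07671629]), np.float64(0.0003299422189312471))
dial skirt (array([0.52887215, 0.02551997, 0.08074629]), np.float64(0.00029979509539001533))
screw (array([0.46497483, 0.13924017, 0.0784127 ]), np.float64(0.0012348956148046976))
screw (array([0.56318138, 0.15171434, 0.07802502]), np.float64(0.0008577587640146596))
screw (array([ 0.59223985, -0.08663841,  0.07736433]), np.float64(0.00020733362528474429))
screw (array([ 0.49381745, -0.09905117,  0.0777852 ]), np.float64(0.0007688215539356295))
shackle R end (array([ 0.54289464, -0.08639016,  0.08368162]), np.float64(0.0012245590527794265)) L end (array([ 0.53777042, -0.04215496,  0.10736903]), np.float64(1.1579738373184463e-06))
shackle top plane [ 0.54059329 -0.06317245  0.1135    ]
[[ 0.4656  0.1393  0.078 ]
 [ 0.5636  0.1517  0.078 ]
 [ 0.5923 -0.0866  0.078 ]
 [ 0.4942 -0.099   0.078 ]] [0.52892373 0.02637341 0.078     ]
y-axis dir->yaw deg 6.85899285448248
x-axis yaw 7.206583297634007
pointer ang 97.9317964289334
```

Emit:
carry_out([
  {"slide":[0.15,0.1,0],"twist":[0,0,0.03],"grip":0},
  {"slide":[0.3,0.2,0],"twist":[0,0,0.06],"grip":0},
  {"slide":[0.45,0.3,0],"twist":[0,0,0.09],"grip":0},
  {"slide":[0.6,0.4,0],"twist":[0,0,0.12],"grip":0},
  {"slide":[0.75,0.5,0],"twist":[0,0,0.15],"grip":0},
  {"slide":[0.9,0.6,0],"twist":[0,0,0.18],"grip":0},
  {"slide":[1,0.75,0],"twist":[0,0,0.21],"grip":0},
  {"slide":[1,0.9,0],"twist":[0,0,0.24],"grip":0},
  {"slide":[1,1,0],"twist":[0,0,0.27],"grip":0},
  {"slide":[1,1,0],"twist":[0,0,0.27],"grip":0},
], grip_force=40)

```text
time: 0.93
tcp_pos: [0.4016, -0.2982, 0.2314]
ee_rot: [-0.001, 0.846, 0.534, 0.001]
ft_force: [0.0, 1.0, 0.3]
width: 0.0003
gripper_force: 0.0
```

Emit:
carry_out([
  {"slide":[0.06,0.12,0],"twist":[0,0,0.03],"grip":0},
  {"slide":[0.12,0.26,0],"twist":[0,0,0.06],"grip":0},
  {"slide":[0.18,0.4,0],"twist":[0,0,0.09],"grip":0},
  {"slide":[0.24,0.54,0],"twist":[0,0,0.12],"grip":0},
  {"slide":[0.3,0.68,0],"twist":[0,0,0.15],"grip":0},
  {"slide":[0.36,0.82,0],"twist":[0,0,0.17],"grip":0},
  {"slide":[0.42,0.94,0],"twist":[0,0,0.185],"grip":0},
  {"slide":[0.47,1,0],"twist":[0,0,0.185],"grip":0},
  {"slide":[0.47,1,0],"twist":[0,0,0.185],"grip":0},
])

```text
time: 1.68
tcp_pos: [0.519, -0.0511, 0.231]
ee_rot: [-0.0, 0.661, 0.751, 0.001]
ft_force: [0.1, 0.4, 0.1]
width: 0.0001
gripper_force: 0.0
```

Emit:
carry_out([
  {"slide":[0,0.12,-0.05],"twist":[0,0,0],"grip":0},
  {"slide":[0,0.26,-0.1],"twist":[0,0,0],"grip":0},
  {"slide":[0,0.4,-0.2],"twist":[0,0,0],"grip":0},
  {"slide":[0,0.54,-0.3],"twist":[0,0,0],"grip":0},
  {"slide":[0,0.64,-0.36],"twist":[0,0,0],"grip":0},
  {"slide":[0,0.67,-0.4],"twist":[0,0,0],"grip":0},
  {"slide":[0,0.67,-0.4],"twist":[0,0,0],"grip":0},
  {"slide":[0,0.67,-0.4],"twist":[0,0,0],"grip":0},
  {"slide":[0,0.67,-0.4],"twist":[0,0,0],"grip":0},
])

```text
time: 2.43
tcp_pos: [0.5178, 0.1107, 0.1319]
ee_rot: [0.0, 0.663, 0.748, -0.0]
ft_force: [0.5, 0.4, 0.7]
width: -0.0001
gripper_force: 0.0
```

Emit:
carry_out([
  {"slide":[0,0.01,-0.04],"grip":0,"twist":[0,0,0]},
  {"slide":[0,0.01,-0.08],"grip":0,"twist":[0,0,0]},
  {"slide":[0,0.01,-0.1],"grip":0,"twist":[0,0,0]},
  {"slide":[0,0.01,-0.11],"grip":0,"twist":[0,0,0]},
  {"slide":[0,0.01,-0.12],"grip":0,"twist":[0,0,0]},
  {"slide":[0,0.01,-0.13],"grip":0,"twist":[0,0,0]},
  {"slide":[0,0.01,-0.14],"grip":0,"twist":[0,0,0]},
  {"slide":[0,0.01,-0.15],"grip":0,"twist":[0,0,0]},
  {"slide":[0,0.01,-0.15],"grip":0,"twist":[0,0,0]},
  {"slide":[0,0.01,-0.15],"grip":0,"twist":[0,0,0]},
])

```text
time: 3.27
tcp_pos: [0.5174, 0.115, 0.0937]
ee_rot: [-0.0, 0.662, 0.749, -0.0]
ft_force: [0.3, -0.3, -0.1]
width: 0.0002
gripper_force: 0.0
```

Emit:
carry_out([
  {"slide":[0,0,-0.006],"grip":0,"twist":[0,0,0]},
  {"slide":[0,0,-0.012],"grip":0,"twist":[0,0,0]},
  {"slide":[0,0,-0.016],"grip":0,"twist":[0,0,0]},
  {"slide":[0,0,-0.016],"grip":0,"twist":[0,0,0]},
])

```text
time: 3.6
tcp_pos: [0.5178, 0.1151, 0.0913]
ee_rot: [0.001, 0.663, 0.749, 0.001]
ft_force: [-7.3, -1.9, 38.7]
width: 0.0002
gripper_force: 19.3
```

Emit:
carry_out([
  {"slide":[0,0,0.06],"grip":0,"twist":[0,0,0]},
  {"slide":[0,0,0.16],"grip":0,"twist":[0,0,0]},
  {"slide":[0,0,0.28],"grip":0.55,"twist":[0,0,0]},
  {"slide":[0.01,-0.1,0.3],"grip":0.55,"twist":[0,0,0]},
  {"slide":[0.03,-0.2,0.3],"grip":0.55,"twist":[0,0,0]},
  {"slide":[0.044,-0.3,0.3],"grip":0.55,"twist":[0,0,0]},
  {"slide":[0.044,-0.356,0.3],"grip":0.55,"twist":[0,0,0]},
  {"slide":[0.044,-0.356,0.3],"grip":0.55,"twist":[0,0,0]},
  {"slide":[0.044,-0.356,0.3],"grip":0.55,"twist":[0,0,0]},
  {"slide":[0.044,-0.356,0.3],"grip":0.55,"twist":[0,0,0]},
])

```text
time: 4.43
tcp_pos: [0.5284, 0.0268, 0.1648]
ee_rot: [-0.0, 0.662, 0.749, 0.0]
ft_force: [0.1, 0.2, 0.1]
width: 0.0471
gripper_force: 0.0
```

```bash
python3 - <<'E'
from h import *
a=read_camera("side");b=read_camera("top")
a=cv2.resize(a[150:290,180:330],(590,550),interpolation=cv2.INTER_CUBIC)
cv2.imwrite("pics/s1.png",a[:,:,::-1]);print(monitor.sense()["tcp_pos"],monitor.sense()["width"])
E
```

```text
[0.52837936 0.02692969 0.16476708] 0.04696957070761945
```

View pics/s1.png

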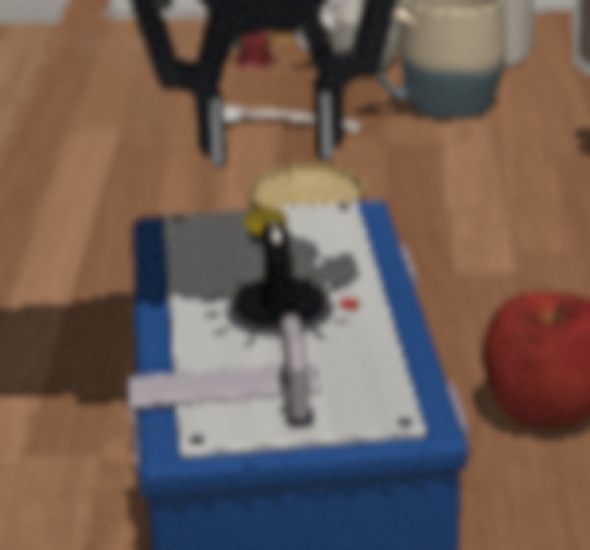

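The plunger head, at (265,222), now sits visibly lower, so it has stayed down. The fingers straddle the dial bar, so I'll descend and grip.

Emit:
carry_out([
  {"slide":[0,0,-0.08],"grip":0.55,"twist":[0,0,0]},
  {"slide":[0,0,-0.16],"grip":0.55,"twist":[0,0,0]},
  {"slide":[0,0,-0.23],"grip":0.55,"twist":[0,0,0]},
  {"slide":[0,0,-0.27],"grip":0.55,"twist":[0,0,0]},
  {"slide":[0,0,-0.29],"grip":0.55,"twist":[0,0,0]},
  {"slide":[0,0,-0.29],"grip":0.4,"twist":[0,0,0]},
  {"slide":[0,0,-0.29],"grip":0,"twist":[0,0,0]},
  {"slide":[0,0,-0.29],"grip":0,"twist":[0,0,0]},
  {"slide":[0,0,-0.29],"grip":0,"twist":[0,0,0]},
  {"slide":[0,0,-0.29],"grip":0,"twist":[0,0,0]},
  {"slide":[0,0,-0.29],"grip":0,"twist":[0,0,0]},
], grip_force=30)

```text
time: 5.45
tcp_pos: [0.5293, 0.0262, 0.0932]
ee_rot: [0.001, 0.663, 0.749, 0.001]
ft_force: [3.9, 1.3, 8.0]
width: 0.0125
gripper_force: 33.1
```

Emit:
carry_out([
  {"slide":[0,0,0],"grip":0,"twist":[0,0,-0.02]},
  {"slide":[0,0,0],"grip":0,"twist":[0,0,-0.045]},
  {"slide":[0,0,0],"grip":0,"twist":[0,0,-0.07]},
  {"slide":[0,0,0],"grip":0,"twist":[0,0,-0.095]},
  {"slide":[0,0,0],"grip":0,"twist":[0,0,-0.12]},
  {"slide":[0,0,0],"grip":0,"twist":[0,0,-0.145]},
  {"slide":[0,0,0],"grip":0,"twist":[0,0,-0.17]},
  {"slide":[0,0,0],"grip":0,"twist":[0,0,-0.195]},
  {"slide":[0,0,0],"grip":0,"twist":[0,0,-0.22]},
  {"slide":[0,0,0],"grip":0,"twist":[0,0,-0.24]},
  {"slide":[0,0,0],"grip":0,"twist":[0,0,-0.25]},
  {"slide":[0,0,0],"grip":0,"twist":[0,0,-0.25]},
])

```text
time: 6.45
tcp_pos: [0.5292, 0.0263, 0.0931]
ee_rot: [0.0, 0.899, 0.437, 0.001]
ft_force: [1.7, 2.3, 9.4]
width: 0.0126
gripper_force: 33.3
```

Emit:
carry_out([
  {"slide":[0,0,0],"grip":0,"twist":[0,0,-0.02]},
  {"slide":[0,0,0],"grip":0,"twist":[0,0,-0.045]},
  {"slide":[0,0,0],"grip":0,"twist":[0,0,-0.07]},
  {"slide":[0,0,0],"grip":0,"twist":[0,0,-0.095]},
  {"slide":[0,0,0],"grip":0,"twist":[0,0,-0.12]},
  {"slide":[0,0,0],"grip":0,"twist":[0,0,-0.145]},
  {"slide":[0,0,0],"grip":0,"twist":[0,0,-0.17]},
  {"slide":[0,0,0],"grip":0,"twist":[0,0,-0.195]},
  {"slide":[0,0,0],"grip":0,"twist":[0,0,-0.22]},
  {"slide":[0,0,0],"grip":0,"twist":[0,0,-0.24]},
  {"slide":[0,0,0],"grip":0,"twist":[0,0,-0.25]},
  {"slide":[0,0,0],"grip":0,"twist":[0,0,-0.25]},
])

```text
time: 7.45
tcp_pos: [0.5291, 0.0264, 0.0932]
ee_rot: [-0.0, 0.998, 0.06, 0.001]
ft_force: [1.8, 2.2, 9.5]
width: 0.0121
gripper_force: 33.5
```

Emit:
carry_out([
  {"slide":[0,0,0],"grip":0.3,"twist":[0,0,0]},
  {"slide":[0,0,0],"grip":0.5,"twist":[0,0,0]},
  {"slide":[0,0,0],"grip":0.5,"twist":[0,0,0]},
  {"slide":[0,0,0],"grip":0.5,"twist":[0,0,0]},
  {"slide":[0,0,0.06],"grip":0.5,"twist":[0,0,0]},
  {"slide":[0,0,0.16],"grip":0.5,"twist":[0,0,0]},
  {"slide":[0,0,0.26],"grip":0.5,"twist":[0,0,0]},
  {"slide":[0,0,0.34],"grip":0.5,"twist":[0,0,0]},
  {"slide":[0,0,0.36],"grip":0.5,"twist":[0,0,0]},
  {"slide":[0,0,0.36],"grip":0.5,"twist":[0,0,0]},
])

```text
time: 8.28
tcp_pos: [0.5288, 0.0259, 0.1833]
ee_rot: [-0.0, 0.998, 0.061, 0.001]
ft_force: [0.3, -0.3, -0.6]
width: 0.0426
gripper_force: 0.0
```

Emit:
carry_out([
  {"slide":[0,-0.03,0],"grip":0.5,"twist":[0,0,0.035]},
  {"slide":[0.01,-0.06,0],"grip":0.5,"twist":[0,0,0.07]},
  {"slide":[0.02,-0.1,0],"grip":0.5,"twist":[0,0,0.105]},
  {"slide":[0.02,-0.14,0],"grip":0.5,"twist":[0,0,0.14]},
  {"slide":[0.03,-0.18,0],"grip":0.5,"twist":[0,0,0.175]},
  {"slide":[0.03,-0.22,0],"grip":0.5,"twist":[0,0,0.21]},
  {"slide":[0.03,-0.26,0],"grip":0.5,"twist":[0,0,0.245]},
  {"slide":[0.044,-0.3,0],"grip":0.5,"twist":[0,0,0.28]},
  {"slide":[0.044,-0.34,0],"grip":0.5,"twist":[0,0,0.315]},
  {"slide":[0.044,-0.366,0],"grip":0.5,"twist":[0,0,0.35]},
  {"slide":[0.044,-0.366,0],"grip":0.5,"twist":[0,0,0.385]},
  {"slide":[0.044,-0.366,0],"grip":0.5,"twist":[0,0,0.42]},
])

```text
time: 9.28
tcp_pos: [0.539, -0.0659, 0.181]
ee_rot: [-0.001, 0.75, 0.662, -0.0]
ft_force: [-0.8, -0.2, -1.2]
width: 0.0429
gripper_force: 0.0
```

Emit:
carry_out([
  {"slide":[0,0,0],"grip":0.5,"twist":[0,0,0.03]},
  {"slide":[0,0,0],"grip":0.5,"twist":[0,0,0.06]},
  {"slide":[0,0,0],"grip":0.5,"twist":[0,0,0.08]},
  {"slide":[0,0,0],"grip":0.5,"twist":[0,0,0.08]},
  {"slide":[0,0,0],"grip":0.5,"twist":[0,0,0.08]},
])

```text
time: 9.7
tcp_pos: [0.5391, -0.0655, 0.1814]
ee_rot: [-0.001, 0.663, 0.748, -0.0]
ft_force: [0.6, 0.1, -0.4]
width: 0.0424
gripper_force: 0.0
```

```bash
python3 - <<'E'
from h import *
a=read_camera("side");b=read_camera("top")
a=cv2.resize(a[150:290,180:330],(420,400),interpolation=cv2.INTER_CUBIC)
b=cv2.resize(b[190:270,235:311],(380,400),interpolation=cv2.INTER_CUBIC)
cv2.imwrite("pics/s2.png",cv2.convertScaleAbs(np.hstack([a,b])[:,:,::-1],alpha=1.3));print(monitor.sense()["tcp_pos"],monitor.sense()["width"])
E
```

```text
[ 0.53925859 -0.06549132  0.18177807] 0.04294753661920388
```

View pics/s2.png

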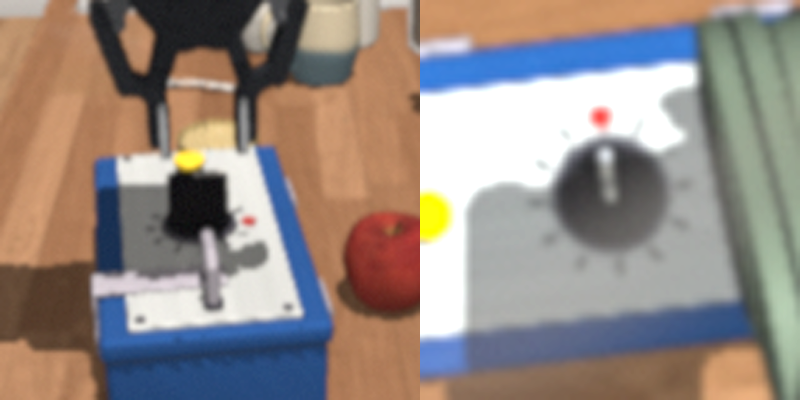

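In the right half, the pointer at (605,150–195) aims at the red dot at (600,117). In the left half the plunger is still down. Next is the shackle.

Emit:
carry_out([
  {"slide":[0.003,0,-0.08],"grip":0.5,"twist":[0,0,0]},
  {"slide":[0.003,0,-0.16],"grip":0.5,"twist":[0,0,0]},
  {"slide":[0.003,0,-0.24],"grip":0.5,"twist":[0,0,0]},
  {"slide":[0.003,0,-0.3],"grip":0.5,"twist":[0,0,0]},
  {"slide":[0.003,0,-0.34],"grip":0.5,"twist":[0,0,0]},
  {"slide":[0.003,0,-0.345],"grip":0.5,"twist":[0,0,0]},
  {"slide":[0.003,0,-0.345],"grip":0,"twist":[0,0,0]},
  {"slide":[0.003,0,-0.345],"grip":0,"twist":[0,0,0]},
  {"slide":[0.003,0,-0.345],"grip":0,"twist":[0,0,0]},
  {"slide":[0.003,0,-0.345],"grip":0,"twist":[0,0,0]},
  {"slide":[0.003,0,-0.345],"grip":0,"twist":[0,0,0]},
  {"slide":[0.003,0,-0.345],"grip":0,"twist":[0,0,0]},
], grip_force=60)

```text
time: 10.8
tcp_pos: [0.5407, -0.0656, 0.0968]
ee_rot: [0.001, 0.663, 0.749, 0.0]
ft_force: [-0.1, 0.3, 8.1]
width: 0.0069
gripper_force: 58.7
```

Emit:
carry_out([
  {"slide":[0,0,0.012],"grip":0,"twist":[0,0,0]},
  {"slide":[0,0,0.024],"grip":0,"twist":[0,0,0]},
  {"slide":[0,0,0.036],"grip":0,"twist":[0,0,0]},
  {"slide":[0,0,0.048],"grip":0,"twist":[0,0,0]},
  {"slide":[0,0,0.06],"grip":0,"twist":[0,0,0]},
  {"slide":[0,0,0.07],"grip":0,"twist":[0,0,0]},
  {"slide":[0,0,0.08],"grip":0,"twist":[0,0,0]},
  {"slide":[0,0,0.09],"grip":0,"twist":[0,0,0]},
  {"slide":[0,0,0.1],"grip":0,"twist":[0,0,0]},
  {"slide":[0,0,0.1],"grip":0,"twist":[0,0,0]},
])

```text
time: 11.63
tcp_pos: [0.5405, -0.0656, 0.1216]
ee_rot: [0.0, 0.663, 0.749, 0.0]
ft_force: [6.1, -0.0, -3.6]
width: 0.0066
gripper_force: 58.4
```

Emit:
carry_out([
  {"slide":[0,0,0.006],"grip":0,"twist":[0,0,0]},
  {"slide":[0,0,0.012],"grip":0,"twist":[0,0,0]},
  {"slide":[0,0,0.018],"grip":0,"twist":[0,0,0]},
  {"slide":[0,0,0.022],"grip":0,"twist":[0,0,0]},
  {"slide":[0,0,0.022],"grip":0,"twist":[0,0,0]},
])

```text
time: 12.05
tcp_pos: [0.5405, -0.0656, 0.1267]
ee_rot: [0.0, 0.663, 0.749, 0.0]
ft_force: [5.8, -0.3, -3.9]
width: 0.0069
gripper_force: 58.4
```

Emit:
carry_out([
  {"slide":[0,0,0.003],"grip":0,"twist":[0,0,0]},
  {"slide":[0,0,0.006],"grip":0,"twist":[0,0,0]},
  {"slide":[0,0,0.006],"grip":0,"twist":[0,0,0]},
  {"slide":[0,0,0.006],"grip":0,"twist":[0,0,0]},
])

```text
time: 12.38
tcp_pos: [0.5404, -0.0656, 0.1274]
ee_rot: [-0.0, 0.663, 0.749, 0.0]
ft_force: [10.0, -0.0, -19.4]
width: 0.0069
gripper_force: 58.6
```

The force rose to 19 N, so the shackle is at its stop, held with a firm grip. I'll take a quick look to check for slip before handing in.

Emit:
carry_out([
  {"slide":[0,0,0],"grip":0,"twist":[0,0,0]},
  {"slide":[0,0,0],"grip":0,"twist":[0,0,0]},
  {"slide":[0,0,0],"grip":0,"twist":[0,0,0]},
  {"slide":[0,0,0],"grip":0,"twist":[0,0,0]},
  {"slide":[0,0,0],"grip":0,"twist":[0,0,0]},
  {"slide":[0,0,0],"grip":0,"twist":[0,0,0]},
])

```text
time: 12.88
tcp_pos: [0.5404, -0.0656, 0.1274]
ee_rot: [-0.0, 0.663, 0.749, 0.0]
ft_force: [10.0, 0.5, -18.8]
width: 0.007
gripper_force: 58.6
```

```bash
python3 - <<'E'
from h import *
a=read_camera("side");b=read_camera("top")
a=cv2.resize(a[150:290,180:330],(420,400),interpolation=cv2.INTER_CUBIC)
b=cv2.resize(b[190:270,235:311],(380,400),interpolation=cv2.INTER_CUBIC)
cv2.imwrite("pics/s3.png",cv2.convertScaleAbs(np.hstack([a,b])[:,:,::-1],alpha=1.3));print(monitor.sense()["tcp_pos"],monitor.sense()["ft_force"])
E
```

```text
[ 0.54036705 -0.06558367  0.12741933] [ 10.70244602  -0.54622266 -19.31337383]
```

View pics/s3.png

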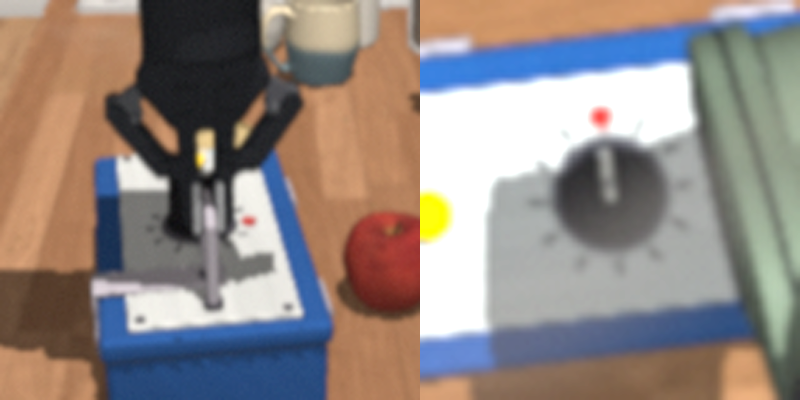

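The shackle is visibly raised between the pads, with its leg running from (205,190) to (213,305). The dial pointer is still at the dot and the load is steady at 19 N.

```bash
python3 -c "
from station import *
print(ticket.hand_in())"
```

```text
the job is handed in; nothing more can be done
None
```

The lock is open and handed in: the plunger has snapped down, the dial pointer is at the red dot, and the gripper is holding the shackle fully up against its stop; the apple, tin and timer were not touched.

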